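Fetch the coarse stone from under the other two

ROBOT

A 6-joint arm with a two-finger parallel gripper is mounted at the origin on a cart in front of the work surface, level with it; the furniture and walls round the work are solid. World frame = base frame: x ahead of the robot, y to its left, z up, the work surface at z = 0. Lengths are in m, angles in rad, forces in N, time in s.
With the tool pointing down it reaches from about 0.375 to 0.9 m from the base axis. Payload 3.1 kg.
Tool frame: the origin (TCP) lies midway between the tips of the shut fingers; the grasp point (between the pads) lies 19 mm behind it (pinch_z is the distance from the TCP to the grasp point, in m); y points along the fingers, z is the direction in which the jaws open and shut, and the axes are right-handed (so a half turn about y gives the same grasp; the last joint's range is limited). The gripper opens to 87 mm and grips with 3 to 60 N. Pads are 19 mm wide; open, the fingers measure 117 mm over their backs; the gripper's body (75 mm by 190 mm) begins 51 mm behind the grasp point.
Start: joints at [0.967, 0.527, 1.433, -0, 1.181, -0.178], TCP at [0.258, 0.569, 0.223] pointing down, gripper open.
Joint ranges: [-3.08, 3.08], [-0.75, 2.2], [0.22, 2.44], [-1.43, 4.57], [0, 2.65], [-2.85, 2.85]. Speed limits (rad/s): [2.79, 2.79, 3.14, 3.14, 3.14, 3.14].

INTERFACE

Orientations are given as a unit quaternion [x, y, z, w].
In Python, from rig import * gives the robot as it stands.
- The arm moves only by the tool drive_tool, never from a script. Its argument "plan" is a list of rows, each a list of 7 numbers: the shift along the tool's x, y, z in mm, then the turn, a rotation vector about the tool's x, y, z in degrees, then the finger opening in mm, from 0 to 87. A call has 1 to 10 rows; each row is the pose to reach, as a shift and turn from the pose commanded when the call began, along the tool's axes at that moment; what a row does not reach only later rows make up. A row lasts 1/10 s, in which the tool goes at most 50 mm and 8.59 degrees, less where a joint would pass 70% of its speed; a pose out of reach is approached as far as the arm can. A call with a gripper value outside its range is refused whole. The fingers move at their own pace and stop on an object; "newtons" is the grip in N (left out, the last holds). Time passes only in rows, so rows that repeat a pose let the fingers close. It gives the time, the measured TCP pose, the force and the opening at its end, in the units of the state.
- get_obs(): the state, without advancing time (a new reading comes with each control period).
- camera(name): name is "side" or "top" or "wrist"; returns the picture (400x640x3 uint8, blue, green, red); there is no depth.
- get_calibration(name): a dict with "fx", "fy", "cx", "cy" (pixels), "origin" and "rotation" of the camera in the world; the wrist camera has in their place "tool_from_camera" (4x4, takes a point from camera to tool coordinates, whose origin is the TCP and whose axes are the tool frame's). Camera axes: x right, y down, z forward; pixel columns grow to the right and rows downward; lengths in m; the calibration is good to about 2 mm. The wrist camera is an equidistant fisheye: a pixel r from the principal point sees the ray r / f radians off the axis. A picture is of the moment at which its call begins: read the wrist's pose just before it. get_calibration takes no time and is no camera call.
- hand_in(): hands the job in, once; it reports no verdict.
Trained networks look in the newest picture that a camera, given by its name, has taken for a name from the list of things; names that differ only in an ending like _2 or _b are one class to them, and where a whole thing is asked for, a point or a joint stands for the part that bears it (a point fixed in the world has none). Each returns a list of dicts, best first, with "conf" (0 to 1); they miss things now and then, are a little off and sometimes report something else, mostly with a low value. They report only what shows in the picture. A call takes as long as a camera call.
- spot_in(camera, target): "location" ([column, row] in pixels, amid what is visible of it).
- mark_of(camera, target): "location" ([column, row] in pixels: a listed point, or the origin of a listed thing).
The state is a dict: "time": time; "q": joint angles; "joint_velocities": joint speeds; "joint_torque": joint torques, N m; "position": TCP position; "tool_rot": TCP orientation; "ft_force": force on the tool from outside, world axes, zero at the start; "moment": the same for the moment, N m; "grip_width": finger opening in m.
Only numpy, scipy, OpenCV 4.12 (cv2) and the standard library are available. Lean on these libraries where they do the work, as an engineer would, in place of code of your own. Each camera call takes 0.05 s, during which the arm holds its last target. There are 200 camera calls.

TASK

Get the large sharpening stone ready for use: first set the two smaller stones that lie on it aside, flat and side by side on the black mat. Then, while they lie there, seat the large stone squarely in the stone holder, flat between its end stops. Last, put both smaller stones back in the wooden tray, each centred crosswise on the cork strip that it lay above at the start, and do not disturb the oil bottle, brush or loupe.

Things in the scene. Friction and masses are not known exactly. Their poses are not given: they have to be found in the camera images.
- large_stone: The large orange whetstone, a plain block 62 (own x) x 180 (own y) x 25 mm high, about 0.55 kg. Origin: centre of its underside. At the start it lies lengthwise along the tray, across both cork strips, with the two smaller stones on top of it.
- medium_stone: The green whetstone, a block 46 (own x) x 108 (own y) x 22 mm high. Origin: centre of its underside. At the start it lies crosswise on one end of the large stone, above one cork strip of the tray; which end differs from start to start.
- small_stone: The grey whetstone, a block 40 (own x) x 100 (own y) x 18 mm high. Origin: centre of its underside. At the start it lies crosswise on the other end of the large stone, above the other cork strip.
- tray: Fixed wooden storage tray: a board 132 (own x) x 216 mm (own y, long), long sides open, a rail 6 mm thick across each end, rail tops 16 mm above the table. Origin: centre of its underside. On it two cork strips, 122 (own x) x 54 (own y) mm, centred at own x = 0, y = +45 and -45 mm; stones rest on their tops, 9 mm above the table. Crosswise: stone own y along tray own x.
- holder: Fixed stone holder: a grey bed 66 (own x) x 224 mm (own y, its long axis) whose top is 10 mm above the table, with a black end stop across each end, 72 mm wide, tops 24 mm above the table, 198 mm clear between the stops. Origin: centre of its underside on the table. The large stone lies in it with own y along the holder's own y, either way round.
- mat: Fixed black rubber mat, 130 (own x) x 200 mm (own y), 4 mm thick. Origin: centre of its underside.
- oil_bottle: Bystander: oil bottle with a pointed red nozzle, 41 mm across, 126 mm tall, standing behind the work. Origin: centre of its underside.
- scrub_brush: Bystander: wooden scrub brush, 56 (own x) x 152 (own y) x 46 mm, lying behind the work. Origin: centre of its underside.
- loupe: Bystander: black eye loupe, a ring 37 mm across and 22 mm high, behind the work. Origin: centre of its underside.

How it is judged:
On the way, in this order (a step that is already met when the one before it is completed fails the run):
1. both smaller stones lie flat on the mat, released (x of medium_stone in the frame of mat between -0.04 and 0.04 m and y of medium_stone in the frame of mat between -0.085 and 0.085 m and z of medium_stone in the frame of mat between -0.001 and 0.009 m and linear speed of each of medium_stone, small_stone below 0.02 m/s and contact force between the fingers and medium_stone below 0.2 N and x of small_stone in the frame of mat between -0.04 and 0.04 m and y of small_stone in the frame of mat between -0.085 and 0.085 m and z of small_stone in the frame of mat between -0.001 and 0.009 m and contact force between the fingers and small_stone below 0.2 N), for 0.2 s.
2. the large stone lies flat in the holder between its end stops, released, while both smaller stones still lie on the mat (all of step 1 and x of large_stone in the frame of holder between -0.012 and 0.012 m and y of large_stone in the frame of holder between -0.011 and 0.011 m and z of large_stone in the frame of holder between 0.006 and 0.014 m and angle between the y axis of large_stone and the y axis of holder, either way round below 0.12 rad and linear speed of large_stone below 0.02 m/s and contact force between the fingers and large_stone below 0.2 N), for 0.2 s.
At the end, for the whole second after the job is handed in: Large stone flat on the holder bed between the stops (12 mm across, 0.12 rad); each smaller stone flat on the cork strip it started above, not swapped, within 15 mm of the strip centre along each tray axis, crosswise within 0.17 rad; all released and at rest (x of large_stone in the frame of holder between -0.012 and 0.012 m and y of large_stone in the frame of holder between -0.011 and 0.011 m and z of large_stone in the frame of holder between 0.006 and 0.014 m and angle between the y axis of large_stone and the y axis of holder, either way round below 0.12 rad and linear speed of each of large_stone, medium_stone, small_stone below 0.02 m/s and contact force between the fingers and large_stone below 0.2 N and x of medium_stone in the frame of tray between -0.015 and 0.015 m and z of medium_stone in the frame of tray between 0.005 and 0.013 m and angle between the y axis of each of medium_stone, small_stone and the x axis of tray, either way round below 0.17 rad and distance of each of medium_stone, small_stone from where it was at the start of the episode below 0.055 m and (y of medium_stone in the frame of tray between 0.03 and 0.06 m or y of medium_stone in the frame of tray between -0.06 and -0.03 m) and contact force between the fingers and medium_stone below 0.2 N and x of small_stone in the frame of tray between -0.015 and 0.015 m and z of small_stone in the frame of tray between 0.005 and 0.013 m and (y of small_stone in the frame of tray between 0.03 and 0.06 m or y of small_stone in the frame of tray between -0.06 and -0.03 m) and contact force between the fingers and small_stone below 0.2 N); the robot touches nothing.
It fails at once if the oil bottle is moved by more than 30 mm or tipped (distance of oil_bottle from where it was at the start of the episode above 0.03 m or angle between oil_bottle's own z axis and vertical above 0.4 rad).
It fails at once if the scrub brush is moved by more than 30 mm or tipped (distance of scrub_brush from where it was at the start of the episode above 0.03 m or angle between scrub_brush's own z axis and vertical above 0.4 rad).
It fails at once if the loupe is moved by more than 30 mm or tipped (distance of loupe from where it was at the start of the episode above 0.03 m or angle between loupe's own z axis and vertical above 0.4 rad).
It also fails if it takes over 134 s, if anything falls off the work surface, if the arm or the gripper's body presses on something with over 40 N, if the wrist force passes 120 N, or if a joint passes its speed limit or range.

## Working session

There is one attempt and no reset: what is moved stays moved. The work goes in short steps, Python scripts to look and compute and a tool call to move; the robot and the scene stay as the last step left them, time stands still between calls to the robot, and variables do not carry over. Pictures are saved under pics/ and viewed, about 12 in all and at most 16, crops included, and the job is handed in when it is done.

Besides the shell and the picture viewer there is one more tool, called after "Call:" by a JSON object that holds its "method" and its "body", one argument or row to a line. drive_tool: Moves the arm, as the interface text tells. Its arguments: {"type":"object","properties":{"plan":{"type":"array","items":{"type":"array","items":{"type":"number"}}},"newtons":{"type":"number"}},"required":["plan"]}

```bash
ls; mkdir -p pics
cat > h.py <<'E'
from rig import *
import numpy as np, cv2
from scipy.spatial.transform import Rotation as R
def ray(name,px,o=None):
    c=get_calibration(name); p=np.array(px,float)
    if name=="wrist":
        o=o or get_obs(); T=np.array(c["tool_from_camera"]); u=(p-[c["cx"],c["cy"]]); f=c["fx"]
        r=np.hypot(*u); th=r/f; d=np.r_[u/max(r,1e-9)*np.sin(th),np.cos(th)]
        Rt=R.from_quat(o["tool_rot"]).as_matrix()
        return np.array(o["position"])+Rt@T[:3,3], Rt@T[:3,:3]@d
    d=np.array([(p[0]-c["cx"])/c["fx"],(p[1]-c["cy"])/c["fy"],1])
    return np.array(c["origin"]),np.array(c["rotation"])@d
def at(name,px,z,o=None):
    a,d=ray(name,px,o); return a+d*(z-a[2])/d[2]
def proj(name,P):
    c=get_calibration(name); q=np.array(c["rotation"]).T@(np.array(P)-c["origin"])
    return np.array([c["fx"]*q[0]/q[2]+c["cx"],c["fy"]*q[1]/q[2]+c["cy"]])
E
python3 - <<'E'
from h import *
o=get_obs(); print({k:np.round(v,3) for k,v in o.items()})
for n in("top","side"):
    cv2.imwrite(f"pics/{n}0.png",camera(n)); c=get_calibration(n);print(n,c)
    if n=="top":
      for t,z in dict(large_stone=.009,medium_stone=.034,small_stone=.034,tray=0,holder=0,mat=0,oil_bottle=0,scrub_brush=0,loupe=0).items():
        print(t,[(np.round(m["location"]),round(m["conf"],2),at("top",m["location"],z).round(3)) for m in mark_of("top",t)[:2]])
print(get_calibration("wrist"))
E
```

```text
pics
{'time': np.float64(0.0), 'q': array([ 0.966,  0.528,  1.434, -0.   ,  1.181, -0.179]), 'joint_velocities': array([-0.001,  0.   ,  0.001,  0.001, -0.001,  0.001]), 'joint_torque': array([ -0.   , -44.004, -17.66 ,   0.063,   0.058,  -0.   ]), 'position': array([0.258, 0.569, 0.222]), 'tool_rot': array([ 0.692, -0.15 ,  0.149, -0.69 ]), 'ft_force': array([-0.091, -1.191,  0.158]), 'moment': array([0.023, 0.028, 0.05 ]), 'grip_width': np.float64(0.087)}
top {'fx': 409.29589634313226, 'fy': 409.29589634313226, 'cx': 315.9467549434366, 'cy': 204.518528500457, 'origin': array([0.50794075, 0.02324309, 0.93176835]), 'rotation': array([-0.69736735,  0.71564882, -0.01760175,  0.03486735])}Traceback (most recent call last):
  File "<stdin>", line 7, in <module>
  File "h.py", line 14, in at
    a,d=ray(name,px,o); return a+d*(z-a[2])/d[2]
        ~~~^^^^^^^^^^^
  File "h.py", line 12, in ray
    return np.array(c["origin"]),np.array(c["rotation"])@d
                                 ~~~~~~~~~~~~~~~~~~~~~~~^~
ValueError: matmul: Input operand 1 has a mismatch in its core dimension 0, with gufunc signature (n?,k),(k,m?)->(n?,m?) (size 3 is different from 4)
```

Rotation is a quaternion.

```bash
sed -i 's/np.array(c\["rotation"\])/R.from_quat(c["rotation"]).as_matrix()/' h.py
python3 - <<'E'
from h import *
for n in("top","side"):
    cv2.imwrite(f"pics/{n}0.png",camera(n)); c=get_calibration(n)
    if n=="top":
      for t,z in dict(large_stone=.009,medium_stone=.034,small_stone=.034,tray=0,holder=0,mat=0,oil_bottle=0,scrub_brush=0,loupe=0).items():
        print(t,[(np.round(m["location"]),round(m["conf"],2),at("top",m["location"],z).round(3)) for m in mark_of("top",t)[:2]])
print(get_calibration("wrist"))
E
```

```text
large_stone [(array([406., 251.]), 0.86, array([ 0.468, -0.154,  0.009])), (array([326., 238.]), 0.19, array([0.502, 0.024, 0.009]))]
medium_stone [(array([404., 234.]), 0.75, array([ 0.505, -0.146,  0.034]))]
small_stone [(array([412., 278.]), 0.82, array([ 0.41 , -0.158,  0.034])), (array([406., 236.]), 0.72, array([ 0.501, -0.149,  0.034]))]
tray [(array([408., 254.]), 0.84, array([ 0.46 , -0.159,  0.   ]))]
holder [(array([323., 238.]), 0.74, array([0.501, 0.031, 0.   ]))]
mat [(array([249., 254.]), 0.88, array([0.468, 0.2  , 0.   ]))]
oil_bottle [(array([378., 144.]), 0.87, array([ 0.713, -0.1  ,  0.   ]))]
scrub_brush [(array([279., 141.]), 0.78, array([0.728, 0.127, 0.   ])), (array([375., 142.]), 0.16, array([ 0.719, -0.094,  0.   ]))]
loupe [(array([337., 150.]), 0.53, array([ 0.703, -0.007,  0.   ]))]
{'fx': 309.70691628693146, 'fy': 309.70691628693146, 'cx': 316.43079203731236, 'cy': 202.4625063588216, 'tool_from_camera': array([[ 4.67313588e-04,  9.61387830e-01,  2.75196697e-01,
        -7.58809681e-02],
       [-2.29370408e-03, -2.75194973e-01,  9.61385701e-01,
        -1.62507404e-01],
       [ 9.99997260e-01, -1.08048839e-03,  2.07653683e-03,
         2.81089924e-04],
       [ 0.00000000e+00,  0.00000000e+00,  0.00000000e+00,
         1.00000000e+00]])}
```

View pics/top0.png

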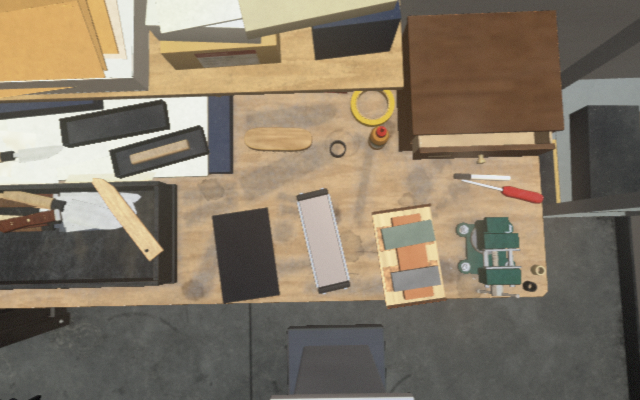

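View pics/side0.png

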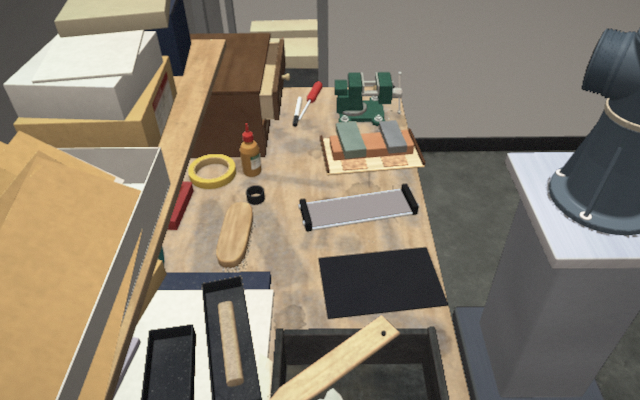

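The top view shows the mat near (245,254), the holder (323,241) and the tray (408,255). The green stone is at (408,234), at the far end. The grey stone is at (414,278), at the near end. The side view agrees with this. Next I'll fit the rectangles.

```bash
cat >> h.py <<'E'
def rect(name,poly_px,z):
    "world centre, sizes, direction of the long axis (rad, from +x) of pixel contour at height z"
    w=np.array([at(name,p,z)[:2] for p in poly_px]); (c,s,a)=cv2.minAreaRect((w*1000).astype(np.float32))
    a=np.radians(a); 
    if s[0]<s[1]: a+=np.pi/2
    a=(a+np.pi/2)%np.pi-np.pi/2
    return np.round(c,1),np.round(sorted(s),1),round(float(np.degrees(a)),1)
def blob(img,mask,seed):
    n,l,st,ce=cv2.connectedComponentsWithStats(cv2.morphologyEx(mask.astype(np.uint8),cv2.MORPH_OPEN,np.ones((3,3))))
    ids=[i for i in range(1,n) if st[i,4]>60]; i=min(ids,key=lambda i:np.hypot(*(ce[i]-seed)))
    c,_=cv2.findContours((l==i).astype(np.uint8),cv2.RETR_EXTERNAL,cv2.CHAIN_APPROX_NONE); return max(c,key=len)[:,0]
def target(x,y,z,yaw):
    "print shift mm and turn deg for TCP to mm x,y,z with jaws along yaw deg"
    o=get_obs(); R0=R.from_quat(o["tool_rot"]); best=None
    for k in(0,180):
        a=np.radians(yaw+k); zz=np.array([np.cos(a),np.sin(a),0]); yy=np.array([0,0,-1.]); 
        M=R.from_matrix(np.c_[np.cross(yy,zz),yy,zz]); rv=np.degrees((R0.inv()*M).as_rotvec())
        s=R0.inv().apply(np.array([x,y,z])/1000-o["position"])*1000
        print("to",(x,y,z,yaw+k),"shift",s.round(1),"turn",rv.round(1))
    print("now",np.round(o["position"],4),"q6",round(o["q"][5],2),"t",round(float(o["time"]),1),"grip",round(float(o["grip_width"]),4))
E
python3 - <<'E'
from h import *
im=cv2.imread("pics/top0.png"); hsv=cv2.cvtColor(im,cv2.COLOR_BGR2HSV); v=hsv.astype(int); b,g,r=[im[...,i].astype(int) for i in range(3)]
for p in [(408,234),(414,278),(410,257),(245,254),(323,241),(230,260)]: print(p,im[p[1],p[0]],hsv[p[1],p[0]])
for n,m,s,z in [("med",(g>r+4),(408,234),.056),("small",(v[...,1]<50)&(v[...,2]>70)&(v[...,2]<170),(414,278),.052),("mat",v[...,2]<45,(245,254),.004),("bed",(v[...,1]<50)&(v[...,2]>120),(323,241),.010)]:
    print(n,rect("top",blob(im,m,s),z))
target(468,200,250,0)
cv2.imwrite("pics/crop.png",cv2.resize(im[180:310,200:450],None,fx=3.2,fy=3.2,interpolation=cv2.INTER_CUBIC))
E
```

```text
(408, 234) [140 154 142] [ 56  23 154]
(414, 278) [143 144 144] [ 30   2 144]
(410, 257) [101 145 206] [ 13 130 206]
(245, 254) [50 55 58] [19 35 58]
(323, 241) [180 186 200] [  9  25 200]
(230, 260) [54 52 59] [171  30  59]
med (array([ 504.9, -149.7]), array([ 43.7, 105.5]), -80.6)
small (array([ 411.6, -162.3]), array([39.7, 99. ]), -82.6)
mat (array([318.5, 709.7]), array([ 82. , 117.6]), -88.1)
bed (array([496.4,  32.1]), array([ 78.8, 198.6]), 11.5)
to (468, 200, 250, 0) shift [ 343.6  -27.4 -249.5] turn [-0.  65.6 -0. ]
to (468, 200, 250, 180) shift [ 343.6  -27.4 -249.5] turn [  -0.  -114.4    0. ]
now [0.2581 0.5692 0.2226] q6 -0.18 t 0.7 grip 0.0871
```

View pics/crop.png

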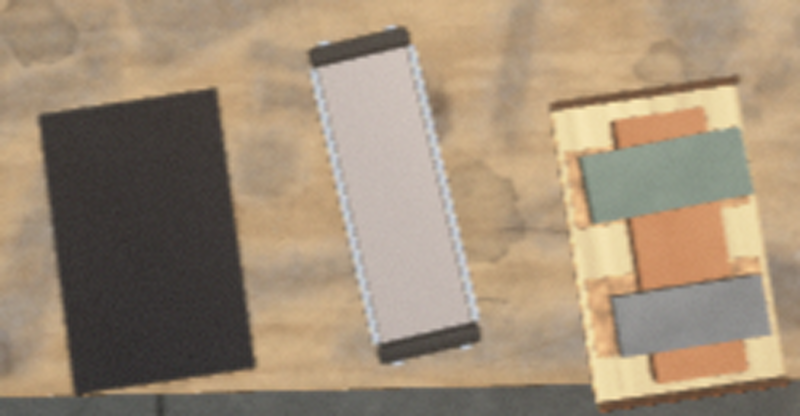

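The crop shows clear corners for the mat, the stops, the tray rails and the large stone, so I'll compute poses from those.

Run:
```python
from h import *
def f(n,pts,z): print(n,rect("top",[(200+(a+.5)/3.2-.5,180+(b+.5)/3.2-.5) for a,b in pts],z), np.round(np.mean([at("top",(200+a/3.2,180+b/3.2),z)[:2] for a,b in pts],0)*1000,1))
f("mat",[(40,115),(216,89),(255,367),(77,395)],.004)
f("holder",[(308,47),(407,27),(480,340),(382,363)],.024)
f("tray",[(550,105),(738,77),(790,378),(598,410)],.016)
f("large",[(612,121),(703,107),(748,368),(655,382)],.034)
```

```text
mat (array([467.5, 207.1]), array([127.2, 199. ]), 7.2) [466.7 206.5]
holder (array([497.6,  31.5]), array([ 70.4, 223.3]), 11.8) [496.2  30.8]
tray (array([ 458.2, -157.5]), array([133. , 211.6]), 7.0) [ 458.1 -158.1]
large (array([ 458.1, -160.8]), array([ 63. , 177.6]), 7.2) [ 457.4 -161.6]
```

```bash
python3 -c "
from h import *
target(504,-150,200,9)"
```

```text
to (504, -150, 200, 9) shift [ 521.    22.6 -553.4] turn [-0.  56.6 -0. ]
to (504, -150, 200, 189) shift [ 521.    22.6 -553.4] turn [  -0.  -123.4    0. ]
now [0.2581 0.5692 0.2226] q6 -0.18 t 0.7 grip 0.0871
```

Call:
{"method": "drive_tool", "body": {
  "plan": [
    [521,22.6,-553.4,0,56.6,0,70],
    [521,22.6,-553.4,0,56.6,0,70],
    [521,22.6,-553.4,0,56.6,0,70],
    [521,22.6,-553.4,0,56.6,0,70],
    [521,22.6,-553.4,0,56.6,0,70],
    [521,22.6,-553.4,0,56.6,0,70],
    [521,22.6,-553.4,0,56.6,0,70],
    [521,22.6,-553.4,0,56.6,0,70],
    [521,22.6,-553.4,0,56.6,0,70],
    [521,22.6,-553.4,0,56.6,0,70]
  ]
}}

```text
time: 1.65
position: [0.4204, 0.0943, 0.2081]
tool_rot: [-0.537, 0.459, -0.46, 0.538]
ft_force: [0.8, -0.3, 0.3]
grip_width: 0.0701
```

```bash
python3 -c "
from h import *
target(504,-150,200,9)"
```

```text
to (504, -150, 200, 9) shift [254.4   8.2  44.3] turn [-0.1  0.   0. ]
to (504, -150, 200, 189) shift [254.4   8.2  44.3] turn [ 0.0e+00 -1.8e+02  1.0e-01]
now [0.4204 0.0943 0.2081] q6 -0.2 t 1.6 grip 0.0701
```

Call:
{"method": "drive_tool", "body": {
  "plan": [
    [254,8,44,0,0,0,70],
    [254,8,44,0,0,0,70],
    [254,8,44,0,0,0,70],
    [254,8,44,0,0,0,70],
    [254,8,44,0,0,0,70],
    [254,8,44,0,0,0,70],
    [254,8,44,0,0,0,70],
    [254,8,44,0,0,0,70]
  ]
}}

```text
time: 2.45
position: [0.502, -0.1465, 0.1994]
tool_rot: [0.538, -0.46, 0.458, -0.538]
ft_force: [-0.6, 0.4, 0.1]
grip_width: 0.0698
```

```bash
cat > look.py <<'E'
from h import *; import sys
o=get_obs(); im=camera("wrist"); cv2.imwrite(f"pics/{sys.argv[1]}.png",im)
import json; json.dump({k:np.array(v).tolist() for k,v in o.items()},open(f"pics/{sys.argv[1]}.json","w"))
E
python3 look.py w1; python3 -c "
from h import *
target(504,-150,37,9.2)
for t,z in [('medium_stone',.034),('small_stone',.034),('large_stone',.009),('tray',0),('holder',0)]:
  print(t,[(np.round(m['location']),round(m['conf'],2),at('wrist',m['location'],z).round(3)) for m in mark_of('wrist',t)[:1]])"
```

```text
to (504, -150, 37, 9.2) shift [  4.6 162.5   1.6] turn [ 0.1 -0.1 -0.1]
to (504, -150, 37, 189.2) shift [  4.6 162.5   1.6] turn [1.000e-01 1.799e+02 1.000e-01]
now [ 0.5019 -0.1459  0.1995] q6 -0.66 t 2.5 grip 0.0701
medium_stone [(array([321., 190.]), 0.57, array([ 0.508, -0.148,  0.034]))]
small_stone [(array([232., 189.]), 0.56, array([ 0.41 , -0.162,  0.034]))]
large_stone [(array([277., 187.]), 0.62, array([ 0.457, -0.159,  0.009]))]
tray []
holder [(array([338.,  33.]), 0.95, array([0.5  , 0.032, 0.   ]))]
```

View pics/w1.png

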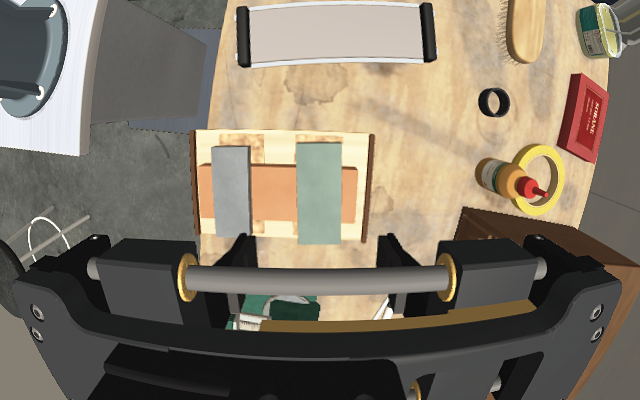

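The wrist view shows the green stone at (320,190) and the grey one at (231,190), which matches the estimates. I'll descend on the green stone.

Call:
{"method": "drive_tool", "body": {
  "plan": [
    [4,50,2.5,0,0,0,66],
    [4,100,2.5,0,0,0,66],
    [4,130,2.5,0,0,0,66],
    [4,150,2.5,0,0,0,66],
    [4,161,2.5,0,0,0,66],
    [4,161,2.5,0,0,0,66],
    [4,161,2.5,0,0,0,66]
  ],
  "newtons": 25
}}

```text
time: 3.45
position: [0.5067, -0.1513, 0.0394]
tool_rot: [-0.538, 0.459, -0.46, 0.538]
ft_force: [-0.2, -0.2, 0.6]
grip_width: 0.0661
```

Call:
{"method": "drive_tool", "body": {
  "plan": [
    [0,0,0,0,0,0,30],
    [0,0,0,0,0,0,30],
    [0,0,0,0,0,0,30],
    [0,0,0,0,0,0,30],
    [0,0,0,0,0,0,30],
    [0,0,0,0,0,0,30]
  ]
}}

```text
time: 4.05
position: [0.5058, -0.1513, 0.0394]
tool_rot: [0.538, -0.459, 0.459, -0.538]
ft_force: [-2.3, -0.2, 5.9]
grip_width: 0.0463
```

Call:
{"method": "drive_tool", "body": {
  "plan": [
    [0,-10,0,0,0,0,30],
    [0,-40,0,0,0,0,30],
    [0,-80,0,0,0,0,30],
    [0,-80,0,0,0,0,30],
    [0,-80,0,0,0,0,30]
  ]
}}

```text
time: 4.55
position: [0.5065, -0.1513, 0.1195]
tool_rot: [-0.538, 0.459, -0.46, 0.538]
ft_force: [-1.3, 0.1, -3.0]
grip_width: 0.0458
```

```bash
python3 look.py w2; python3 -c "
from h import *
target(467+38,206+5,110,7.2)"
```

```text
to (505, 211, 110, 7.2) shift [-357.5    8.6   56.1] turn [ 0.   1.8 -0. ]
to (505, 211, 110, 187.2) shift [-357.5    8.6   56.1] turn [-1.000e-01 -1.782e+02 -1.000e-01]
now [ 0.5055 -0.1508  0.1184] q6 -0.66 t 4.6 grip 0.046
```

View pics/w2.png

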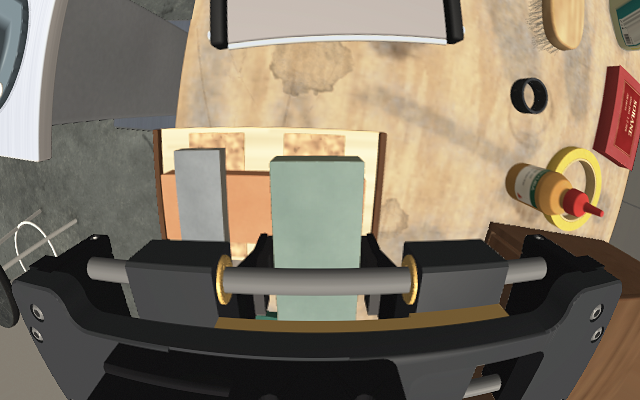

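The stone is lifted. Carrying it to the mat.

Call:
{"method": "drive_tool", "body": {
  "plan": [
    [-357,9,56,0,1.8,0,30],
    [-357,9,56,0,1.8,0,30],
    [-357,9,56,0,1.8,0,30],
    [-357,9,56,0,1.8,0,30],
    [-357,9,56,0,1.8,0,30],
    [-357,9,56,0,1.8,0,30],
    [-357,9,56,0,1.8,0,30],
    [-357,9,56,0,1.8,0,30],
    [-357,9,56,0,1.8,0,30],
    [-357,9,56,0,1.8,0,30]
  ]
}}

```text
time: 5.6
position: [0.5044, 0.2092, 0.1084]
tool_rot: [0.532, -0.468, 0.467, -0.529]
ft_force: [-0.9, -0.7, -3.6]
grip_width: 0.0462
```

```bash
python3 -c "
from h import *
target(467+38,206+5,10,7.2)
camera('wrist');camera('top')
for c in('wrist','top'): print([(np.round(m['location']),round(m['conf'],2),at(c,m['location'],0).round(3)) for m in mark_of(c,'mat')[:1]])"
```

```text
to (505, 211, 10, 7.2) shift [-1.8 98.4  1.1] turn [0.2 0.  0.1]
to (505, 211, 10, 187.2) shift [-1.8 98.4  1.1] turn [ 1.0e-01 -1.8e+02 -3.0e-01]
now [0.5044 0.2092 0.1084] q6 0.06 t 5.6 grip 0.0462
[(array([279., 195.]), 0.91, array([0.471, 0.21 , 0.   ]))]
[(array([250., 256.]), 0.57, array([0.464, 0.197, 0.   ]))]
```

Call:
{"method": "drive_tool", "body": {
  "plan": [
    [-1,40,0,0,0,0,30],
    [-1,70,0,0,0,0,30],
    [-1,88,0,0,0,0,30],
    [-1,94,0,0,0,0,30],
    [-1,98,0,0,0,0,30],
    [-1,98,0,0,0,0,30],
    [-1,98,0,0,0,0,30]
  ]
}}

```text
time: 6.5
position: [0.5063, 0.2111, 0.0127]
tool_rot: [-0.53, 0.467, -0.468, 0.531]
ft_force: [-1.2, -0.7, -2.3]
grip_width: 0.046
```

Call:
{"method": "drive_tool", "body": {
  "plan": [
    [0,0,0,0,0,0,62],
    [0,0,0,0,0,0,62],
    [0,0,0,0,0,0,62],
    [0,0,0,0,0,0,62],
    [0,-40,0,0,0,0,62],
    [0,-80,0,0,0,0,62],
    [0,-120,0,0,0,0,62],
    [0,-120,0,0,0,0,62]
  ]
}}

```text
time: 7.3
position: [0.5092, 0.2121, 0.137]
tool_rot: [-0.527, 0.465, -0.47, 0.534]
ft_force: [1.1, 0.5, 0.2]
grip_width: 0.062
```

```bash
python3 -c "
from h import *
target(411.6,-162,125,7.5)"
```

```text
to (411.6, -162, 125, 7.5) shift [ 358.8   10.  -144. ] turn [-0.7 -0.3 -0. ]
to (411.6, -162, 125, 187.5) shift [ 358.8   10.  -144. ] turn [ 1.000e-01  1.797e+02 -1.100e+00]
now [0.5092 0.2121 0.137 ] q6 0.07 t 7.3 grip 0.062
```

Call:
{"method": "drive_tool", "body": {
  "plan": [
    [357,9,-142,0,0,0,60],
    [357,9,-142,0,0,0,60],
    [357,9,-142,0,0,0,60],
    [357,9,-142,0,0,0,60],
    [357,9,-142,0,0,0,60],
    [357,9,-142,0,0,0,60],
    [357,9,-142,0,0,0,60],
    [357,9,-142,0,0,0,60],
    [357,9,-142,0,0,0,60],
    [357,9,-142,0,0,0,60]
  ]
}}

```text
time: 8.3
position: [0.4087, -0.1611, 0.1223]
tool_rot: [-0.53, 0.469, -0.468, 0.53]
ft_force: [0.4, 0.8, 0.5]
grip_width: 0.0599
```

```bash
python3 -c "
from h import *
target(411.6,-162,38,7.5)
im=camera('top'); cv2.imwrite('pics/top1.png',im); 
for c,t,z in(('top','medium_stone',.004),('top','small_stone',.034)): print([(np.round(m['location']),round(m['conf'],2),at(c,m['location'],z).round(3)) for m in mark_of(c,t)[:1]])
camera('wrist')
print([(np.round(m['location']),round(m['conf'],2),at('wrist',m['location'],.034).round(3)) for m in mark_of('wrist','small_stone')[:1]])
b,g,r=[im[...,i].astype(int) for i in range(3)]
print(rect('top',blob(im,g>r+4,(232,240)),.026))"
```

```text
to (411.6, -162, 38, 7.5) shift [ 1.3 84.3  2.8] turn [ 0.  -0.4 -0.1]
to (411.6, -162, 38, 187.5) shift [ 1.3 84.3  2.8] turn [1.000e-01 1.796e+02 1.000e-01]
now [ 0.4087 -0.1611  0.1223] q6 -0.75 t 8.3 grip 0.0599
[(array([242., 237.]), 0.66, array([0.508, 0.214, 0.004]))]
[(array([412., 281.]), 0.81, array([ 0.403, -0.158,  0.034]))]
[(array([316., 215.]), 0.76, array([ 0.41 , -0.166,  0.034]))]
(array([505.7, 211.8]), array([ 46. , 109.1]), -83.0)
```

Green is on the mat as planned, at (505.7, 211.8). Now the small stone.

Call:
{"method": "drive_tool", "body": {
  "plan": [
    [2,40,2.5,0,0,0,60],
    [2,65,2.5,0,0,0,60],
    [2,78,2.5,0,0,0,60],
    [2,85,2.5,0,0,0,60],
    [2,85,2.5,0,0,0,60],
    [2,85,2.5,0,0,0,60],
    [2,85,2.5,0,0,0,25],
    [2,85,2.5,0,0,0,25],
    [2,85,2.5,0,0,0,25],
    [2,85,2.5,0,0,0,25]
  ]
}}

```text
time: 9.55
position: [0.4121, -0.1627, 0.0381]
tool_rot: [-0.53, 0.467, -0.468, 0.53]
ft_force: [-0.3, 0.2, 3.8]
grip_width: 0.04
```

Call:
{"method": "drive_tool", "body": {
  "plan": [
    [0,0,0,0,0,0,25],
    [0,0,0,0,0,0,25],
    [0,-10,0,0,0,0,25],
    [0,-40,0,0,0,0,25],
    [0,-80,0,0,0,0,25],
    [0,-80,0,0,0,0,25],
    [0,-80,0,0,0,0,25]
  ]
}}

```text
time: 10.25
position: [0.4124, -0.1628, 0.1186]
tool_rot: [-0.53, 0.467, -0.468, 0.531]
ft_force: [-1.1, -0.1, -1.3]
grip_width: 0.0397
```

```bash
python3 -c "
from h import *
target(467-38,206-5,110,7.2)"
```

```text
to (429, 201, 110, 7.2) shift [-358.8    8.1   62.1] turn [-0.1  0.   0.1]
to (429, 201, 110, 187.2) shift [-358.8    8.1   62.1] turn [   0.2 -180.     0.2]
now [ 0.4124 -0.1628  0.1186] q6 -0.75 t 10.2 grip 0.0397
```

Call:
{"method": "drive_tool", "body": {
  "plan": [
    [-358,8,62,0,0,0,25],
    [-358,8,62,0,0,0,25],
    [-358,8,62,0,0,0,25],
    [-358,8,62,0,0,0,25],
    [-358,8,62,0,0,0,25],
    [-358,8,62,0,0,0,25],
    [-358,8,62,0,0,0,25],
    [-358,8,62,0,0,0,25],
    [-358,8,62,0,0,0,25],
    [-358,8,62,0,0,0,25]
  ]
}}

```text
time: 11.25
position: [0.4275, 0.1996, 0.1087]
tool_rot: [0.532, -0.468, 0.467, -0.53]
ft_force: [-0.6, 0.5, -0.6]
grip_width: 0.0398
```

```bash
python3 -c "
from h import *
target(467-38,206-5,8.5,7.2)"
```

```text
to (429, 201, 8.5, 7.2) shift [ -1.3 100.2   1.9] turn [0.2 0.  0. ]
to (429, 201, 8.5, 187.2) shift [ -1.3 100.2   1.9] turn [ 1.0e-01 -1.8e+02 -3.0e-01]
now [0.4275 0.1996 0.1087] q6 0.07 t 11.2 grip 0.0398
```

Call:
{"method": "drive_tool", "body": {
  "plan": [
    [-1,40,1,0,0,0,25],
    [-1,70,1,0,0,0,25],
    [-1,88,1,0,0,0,25],
    [-1,95,1,0,0,0,25],
    [-1,100,1,0,0,0,25],
    [-1,100,1,0,0,0,25],
    [-1,100,1,0,0,0,25],
    [-1,100,1,0,0,0,25]
  ]
}}

```text
time: 12.05
position: [0.4302, 0.2015, 0.0105]
tool_rot: [-0.53, 0.467, -0.468, 0.531]
ft_force: [-0.6, 0.3, -0.9]
grip_width: 0.0398
```

Call:
{"method": "drive_tool", "body": {
  "plan": [
    [0,0,0,0,0,0,56],
    [0,0,0,0,0,0,56],
    [0,0,0,0,0,0,56],
    [0,0,0,0,0,0,56],
    [0,-30,0,0,0,0,56],
    [0,-70,0,0,0,0,56],
    [0,-110,0,0,0,0,56],
    [0,-110,0,0,0,0,56]
  ]
}}

```text
time: 12.85
position: [0.4327, 0.2024, 0.1239]
tool_rot: [-0.528, 0.465, -0.47, 0.533]
ft_force: [0.9, 1.6, -0.7]
grip_width: 0.0559
```

```bash
python3 -c "
from h import *
target(458,-159.5,120,-83)"
```

```text
to (458, -159.5, 120, -83) shift [362.2   3.4 -20.4] turn [-0.4 90.2 -0.5]
to (458, -159.5, 120, 97) shift [362.2   3.4 -20.4] turn [ -0.5 -89.8   0.4]
now [0.4327 0.2024 0.1239] q6 0.08 t 12.8 grip 0.0559
```

Call:
{"method": "drive_tool", "body": {
  "plan": [
    [362,3,-20,0,90,0,80],
    [362,3,-20,0,90,0,80],
    [362,3,-20,0,90,0,80],
    [362,3,-20,0,90,0,80],
    [362,3,-20,0,90,0,80],
    [362,3,-20,0,90,0,80],
    [362,3,-20,0,90,0,80],
    [362,3,-20,0,90,0,80],
    [362,3,-20,0,90,0,80],
    [362,3,-20,0,90,0,80]
  ]
}}

```text
time: 13.85
position: [0.4544, -0.1609, 0.1157]
tool_rot: [-0.067, 0.704, -0.704, 0.066]
ft_force: [-0.7, 0.8, -0.0]
grip_width: 0.0801
```

```bash
python3 look.py w3; python3 -c "
from h import *
target(458,-159.5,120,-83)
for z in (0,.05,.1): print('vise',z,at('top',(457,265),z),at('top',(457,228),z))
im=camera('top'); cv2.imwrite('pics/top2.png',im[120:320,180:560]) 
for c,t,z in(('top','medium_stone',.004),('top','small_stone',.004),('top','large_stone',.009),('wrist','large_stone',.009)): print(t,[(np.round(m['location']),round(m['conf'],2),at(c,m['location'],z).round(3)) for m in mark_of(c,t)[:1]])"
```

```text
to (458, -159.5, 120, -83) shift [-3.7 -4.3 -0.3] turn [0.1 3.6 0.1]
to (458, -159.5, 120, 97) shift [-3.7 -4.3 -0.3] turn [ 1.000e-01 -1.764e+02 -1.000e-01]
now [ 0.4544 -0.1605  0.1158] q6 0.81 t 13.9 grip 0.0798
vise 0 [ 0.43328886 -0.26732185  0.        ] [ 0.51594157 -0.27147195  0.        ]
vise 0.05 [ 0.43729479 -0.25172972  0.05      ] [ 0.51551224 -0.25565713  0.05      ]
vise 0.1 [ 0.44130071 -0.2361376   0.1       ] [ 0.5150829  -0.23984231  0.1       ]
medium_stone [(array([242., 239.]), 0.92, array([0.502, 0.216, 0.004]))]
small_stone [(array([248., 272.]), 0.65, array([0.428, 0.202, 0.004]))]
large_stone [(array([408., 256.]), 0.57, array([ 0.457, -0.157,  0.009]))]
large_stone [(array([319., 195.]), 0.61, array([ 0.46 , -0.16 ,  0.009]))]
```

View pics/top2.png

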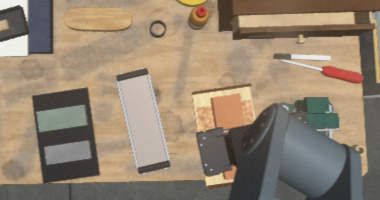

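View pics/w3.png

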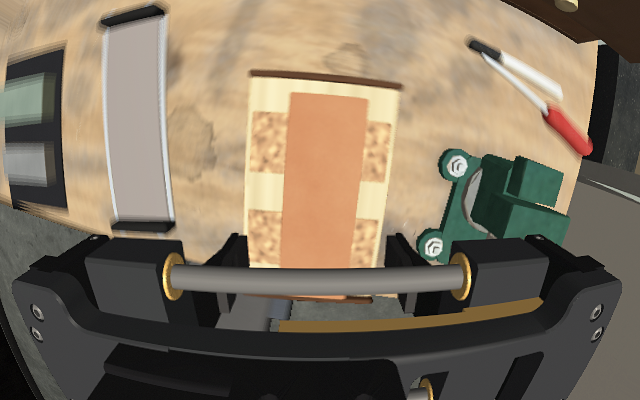

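Both small stones lie side by side on the mat. The wrist view shows the large stone centred between the fingers, and the gripper clears the vise on the right. Descending.

Call:
{"method": "drive_tool", "body": {
  "plan": [
    [-3,20,0,0,3.6,0,80],
    [-3,50,0,0,3.6,0,80],
    [-3,75,0,0,3.6,0,80],
    [-3,90,0,0,3.6,0,80],
    [-3,99,0,0,3.6,0,80],
    [-3,100,0,0,3.6,0,80],
    [-3,100,0,0,3.6,0,80]
  ],
  "newtons": 45
}}

```text
time: 14.85
position: [0.4583, -0.1596, 0.0169]
tool_rot: [0.047, -0.705, 0.706, -0.048]
ft_force: [0.3, -0.2, -1.0]
grip_width: 0.08
```

Call:
{"method": "drive_tool", "body": {
  "plan": [
    [0,0,0,0,0,0,45],
    [0,0,0,0,0,0,45],
    [0,0,0,0,0,0,45],
    [0,0,0,0,0,0,45],
    [0,0,0,0,0,0,45],
    [0,0,0,0,0,0,45],
    [0,0,0,0,0,0,45]
  ]
}}

```text
time: 15.55
position: [0.4591, -0.1606, 0.0174]
tool_rot: [0.046, -0.705, 0.706, -0.048]
ft_force: [-0.2, -2.4, 6.3]
grip_width: 0.062
```

Call:
{"method": "drive_tool", "body": {
  "plan": [
    [0,-10,0,0,0,0,45],
    [0,-35,0,0,0,0,45],
    [0,-70,0,0,0,0,45],
    [0,-70,0,0,0,0,45],
    [0,-70,0,0,0,0,45]
  ]
}}

```text
time: 16.05
position: [0.4574, -0.1589, 0.0868]
tool_rot: [-0.047, 0.706, -0.705, 0.047]
ft_force: [-0.7, 0.5, -4.9]
grip_width: 0.0617
```

```bash
python3 look.py w4; python3 -c "
from h import *
o=get_obs(); print(o['ft_force'], R.from_quat(o['tool_rot']).as_matrix().round(3))
target(497,31.5,75,-78.2)
print([(np.round(m['location']),round(m['conf'],2),at('wrist',m['location'],.079).round(3)) for m in mark_of('wrist','large_stone')[:1]])
print([(np.round(m['location']),round(m['conf'],2),at('wrist',m['location'],0).round(3)) for m in mark_of('wrist','holder')[:1]])
print([(np.round(m['location']),round(m['conf'],2),at('wrist',m['location'],0).round(3)) for m in mark_of('wrist','tray')[:1]])"
```

```text
[-0.90621236 -0.95898983 -4.54713064] [[-0.991 -0.002  0.133]
 [-0.133  0.002 -0.991]
 [ 0.002 -1.    -0.002]]
to (497, 31.5, 75, -78.2) shift [ -65.2   11.2 -183. ] turn [ 0.1 -4.1  0.1]
to (497, 31.5, 75, 101.8) shift [ -65.2   11.2 -183. ] turn [ -0.2 175.9   0.2]
now [ 0.4568 -0.1586  0.086 ] q6 0.87 t 16.1 grip 0.0617
[(array([317., 243.]), 0.62, array([ 0.459, -0.158,  0.079]))]
[(array([118., 136.]), 0.93, array([0.499, 0.034, 0.   ]))]
[(array([ 17., 157.]), 0.7, array([0.469, 0.206, 0.   ]))]
```

View pics/w4.png

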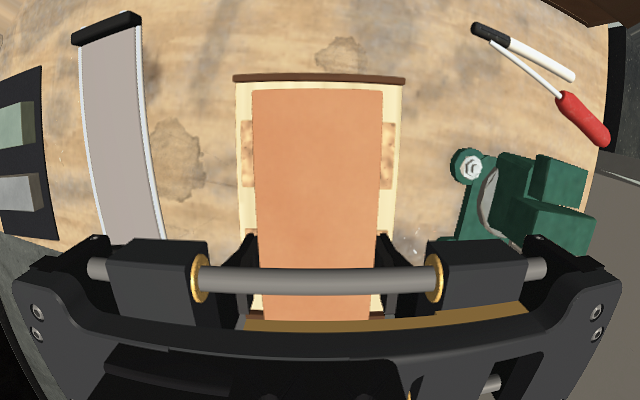

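```bash
python3 -c "
from h import *; import json
o=json.load(open('pics/w4.json')); M=R.from_quat(o['tool_rot'])
for p in [(253,92),(383,91),(317,90)]: print(M.inv().apply(at('wrist',p,.1035,o)-o['position']).round(4))
target(498.5,32,75,-78.2)"
```

```text
[-0.0875 -0.0168 -0.0305]
[-0.088  -0.0168  0.0304]
[-0.0877 -0.0168 -0.0005]
to (498.5, 32, 75, -78.2) shift [ -66.8   10.6 -183.4] turn [ 0.2 -4.1  0.2]
to (498.5, 32, 75, 101.8) shift [ -66.8   10.6 -183.4] turn [ -0.3 175.9   0.2]
now [ 0.4568 -0.1587  0.0853] q6 0.87 t 16.2 grip 0.0612
```

Call:
{"method": "drive_tool", "body": {
  "plan": [
    [-33,0,-92,0,-2,0,45],
    [-66,11,-184,0,-4.1,0,45],
    [-66,11,-184,0,-4.1,0,45],
    [-66,11,-184,0,-4.1,0,45],
    [-66,11,-184,0,-4.1,0,45],
    [-66,11,-184,0,-4.1,0,45],
    [-66,11,-184,0,-4.1,0,45],
    [-66,11,-184,0,-4.1,0,45]
  ]
}}

```text
time: 17.05
position: [0.4986, 0.0303, 0.0754]
tool_rot: [-0.072, 0.703, -0.703, 0.071]
ft_force: [-0.5, -0.7, -5.0]
grip_width: 0.0617
```

```bash
python3 look.py w5; python3 -c "
from h import *
target(498.5,32,18,-78.2)"
```

```text
to (498.5, 32, 18, -78.2) shift [-0.1 57.5 -1.8] turn [ 0.  -0.2  0. ]
to (498.5, 32, 18, 101.8) shift [-0.1 57.5 -1.8] turn [ -0.  179.8   0. ]
now [0.4988 0.0302 0.0755] q6 1.2 t 17.1 grip 0.0616
```

View pics/w5.png

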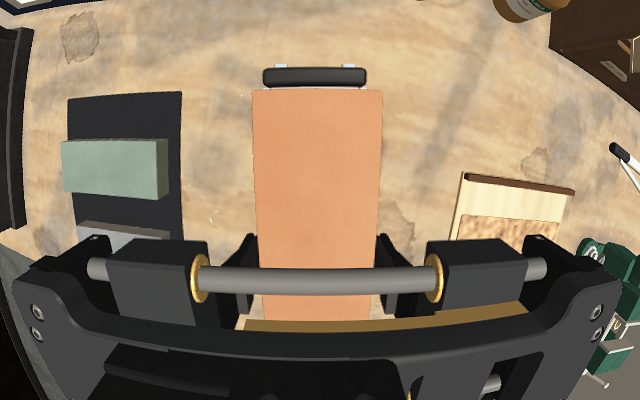

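```bash
python3 -c "
from h import *; import json
o=json.load(open('pics/w5.json')); M=R.from_quat(o['tool_rot'])
f=lambda p,z: M.inv().apply(at('wrist',p,z,o)-o['position']).round(4)
for p in [(263,70),(367,69),(265,83),(366,82)]: print('stop',f(p,.024))
for p in [(253,91),(383,91)]: print('stone',f(p,.0925))"
```

```text
stop [-0.1085  0.0513 -0.0374]
stop [-0.1091  0.0513  0.0336]
stop [-0.0992  0.0513 -0.036 ]
stop [-0.0998  0.0513  0.033 ]
stone [-0.0879 -0.0172 -0.0304]
stone [-0.088  -0.0172  0.0303]
```

The stop and the stone line up to within about 1–2 mm after a z-shift of -1.8. Lowering.

Call:
{"method": "drive_tool", "body": {
  "plan": [
    [-0.5,20,-1.8,0,0,0,45],
    [-0.5,40,-1.8,0,0,0,45],
    [-0.5,50,-1.8,0,0,0,45],
    [-0.5,54,-1.8,0,0,0,45],
    [-0.5,57,-1.8,0,0,0,45],
    [-0.5,57,-1.8,0,0,0,45],
    [-0.5,57,-1.8,0,0,0,45]
  ]
}}

```text
time: 17.8
position: [0.4995, 0.0333, 0.0192]
tool_rot: [0.072, -0.703, 0.704, -0.073]
ft_force: [-0.1, 0.3, -5.2]
grip_width: 0.0617
```

Call:
{"method": "drive_tool", "body": {
  "plan": [
    [0,1,0,0,0,0,45],
    [0,1.5,0,0,0,0,45],
    [0,1.5,0,0,0,0,45]
  ]
}}

```text
time: 18.1
position: [0.4996, 0.0334, 0.0184]
tool_rot: [0.072, -0.703, 0.704, -0.073]
ft_force: [-1.8, 0.4, 4.7]
grip_width: 0.0616
```

Call:
{"method": "drive_tool", "body": {
  "plan": [
    [0,0,0,0,0,0,80],
    [0,0,0,0,0,0,80],
    [0,0,0,0,0,0,80],
    [0,0,0,0,0,0,80],
    [0,0,0,0,0,0,80],
    [0,-20,0,0,0,0,80],
    [0,-60,0,0,0,0,80],
    [0,-100,0,0,0,0,80],
    [0,-100,0,0,0,0,80]
  ]
}}

```text
time: 19.0
position: [0.5025, 0.0331, 0.1214]
tool_rot: [0.069, -0.702, 0.704, -0.076]
ft_force: [1.7, 0.1, -0.7]
grip_width: 0.0799
```

```bash
python3 look.py w6
python3 - <<'E'
from h import *
im=camera('top'); cv2.imwrite('pics/top3.png',im)
cv2.imwrite("pics/crop3.png",cv2.resize(im[180:310,200:450],None,fx=3.2,fy=3.2,interpolation=cv2.INTER_CUBIC))
target(505,211,110,7)
E
```

```text
to (505, 211, 110, 7) shift [ -41.6    7.9 -172.7] turn [ -0.1 -85.2  -0.1]
to (505, 211, 110, 187) shift [ -41.6    7.9 -172.7] turn [ 0.1 94.8 -0.1]
now [0.4994 0.0334 0.1179] q6 1.21 t 19.1 grip 0.08
```

View pics/w6.png

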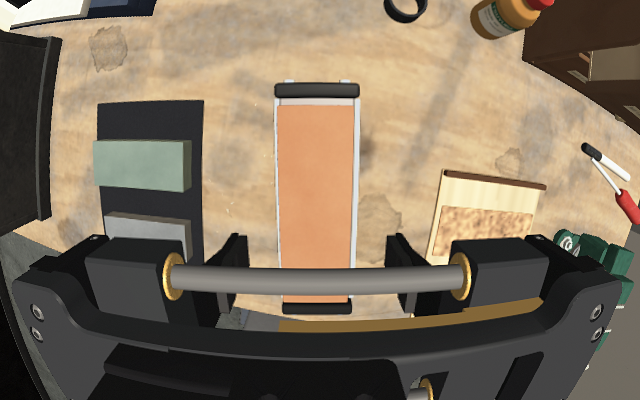

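The large stone lies between the stops, with its far edge at (316,104). I'll move over the green stone and verify from the top before lifting it.

Call:
{"method": "drive_tool", "body": {
  "plan": [
    [-41,8,-172,0,-85,0,66],
    [-41,8,-172,0,-85,0,66],
    [-41,8,-172,0,-85,0,66],
    [-41,8,-172,0,-85,0,66],
    [-41,8,-172,0,-85,0,66],
    [-41,8,-172,0,-85,0,66],
    [-41,8,-172,0,-85,0,66],
    [-41,8,-172,0,-85,0,66],
    [-41,8,-172,0,-85,0,66],
    [-41,8,-172,0,-85,0,66]
  ]
}}

```text
time: 20.1
position: [0.5026, 0.2099, 0.107]
tool_rot: [0.531, -0.469, 0.467, -0.529]
ft_force: [0.4, 0.0, -0.2]
grip_width: 0.0657
```

Run:
```python
from h import *
im=camera('top'); cv2.imwrite('pics/top4.png',im)
cv2.imwrite("pics/crop4.png",cv2.resize(im[180:310,200:450],None,fx=3.2,fy=3.2,interpolation=cv2.INTER_CUBIC))
h=cv2.cvtColor(im,cv2.COLOR_BGR2HSV).astype(int)
print(rect('top',blob(im,(h[...,1]>110)&(h[...,2]>130)&(h[...,0]<16),(325,240)),.035))
im=cv2.imread('pics/top1.png')
target(505.7,211.8,9,7)
```

```text
(array([498. ,  33.9]), array([ 58.7, 177.5]), 11.7)
to (505.7, 211.8, 9, 7) shift [-1.6 98.   3.9] turn [0.3 0.3 0. ]
to (505.7, 211.8, 9, 187) shift [-1.6 98.   3.9] turn [   0.  -179.7   -0.4]
now [0.5025 0.2098 0.107 ] q6 0.06 t 20.1 grip 0.0658
```

View pics/crop4.png

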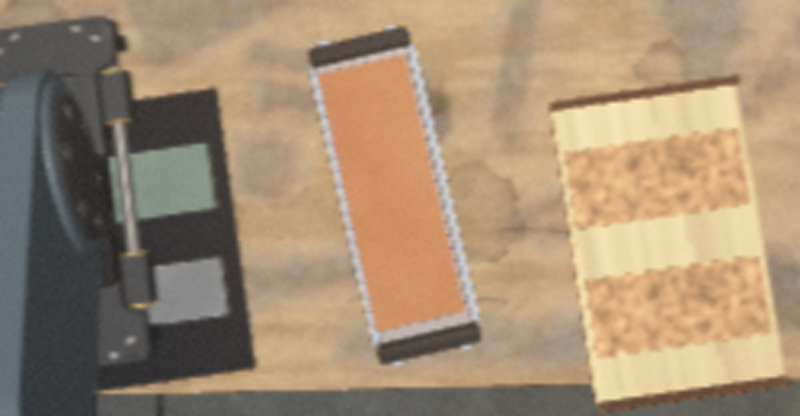

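The large stone is seated, and its measured centre and angle match the holder. Now I'll find the cork strips and grasp the green stone.

Run:
```python
from h import *
def f(n,pts,z): print(n,rect("top",[(200+(a+.5)/3.2-.5,180+(b+.5)/3.2-.5) for a,b in pts],z))
f("far",[(565,153),(745,129),(750,205),(575,228)],.009)
f("near",[(587,284),(765,257),(772,332),(597,357)],.009)
f("tray",[(550,105),(738,77),(790,378),(598,410)],.016)
```

```text
far (array([ 502.2, -154.6]), array([ 52.8, 127.3]), -83.9)
near (array([ 413. , -165.4]), array([ 51.5, 125.7]), -83.2)
tray (array([ 458.2, -157.5]), array([133. , 211.6]), 7.0)
```

Call:
{"method": "drive_tool", "body": {
  "plan": [
    [-1.5,40,3,0,0,0,66],
    [-1.5,70,3,0,0,0,66],
    [-1.5,88,3,0,0,0,66],
    [-1.5,95,3,0,0,0,66],
    [-1.5,97,3,0,0,0,66],
    [-1.5,97,3,0,0,0,66],
    [-1.5,97,3,0,0,0,66]
  ],
  "newtons": 25
}}

```text
time: 20.85
position: [0.5076, 0.2122, 0.0129]
tool_rot: [-0.528, 0.469, -0.47, 0.529]
ft_force: [0.5, -0.2, 0.7]
grip_width: 0.0657
```

Call:
{"method": "drive_tool", "body": {
  "plan": [
    [0,0,0,0,0,0,30],
    [0,0,0,0,0,0,30],
    [0,0,0,0,0,0,30],
    [0,0,0,0,0,0,30],
    [0,0,0,0,0,0,30],
    [0,-10,0,0,0,0,30],
    [0,-40,0,0,0,0,30],
    [0,-80,0,0,0,0,30],
    [0,-80,0,0,0,0,30],
    [0,-80,0,0,0,0,30]
  ]
}}

```text
time: 21.85
position: [0.5073, 0.2121, 0.093]
tool_rot: [-0.528, 0.469, -0.47, 0.529]
ft_force: [-0.1, -1.4, -3.6]
grip_width: 0.0459
```

```bash
python3 look.py w7
python3 - <<'E'
from h import *
target(502.8,-152,90,7)
E
```

```text
to (502.8, -152, 90, 7) shift [361.    1.9 -46.2] turn [ 0.1 -0.2  0. ]
to (502.8, -152, 90, 187) shift [361.    1.9 -46.2] turn [-0.000e+00  1.798e+02  1.000e-01]
now [0.5062 0.2119 0.0919] q6 0.07 t 21.9 grip 0.0458
```

View pics/w7.png

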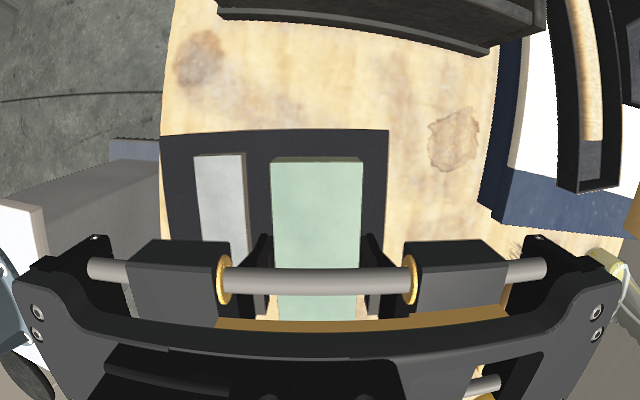

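The green stone is held level. Checking its lengthwise offset in the grip.

Run:
```python
from h import *; import json
o=json.load(open('pics/w7.json')); M=R.from_quat(o['tool_rot'])
for p in [(271,160),(362,160),(317,159)]: print(M.inv().apply(at('wrist',p,o['position'][2]+.013,o)-o['position']).round(4))
```

```text
[-0.055  -0.013  -0.0223]
[-0.055  -0.0129  0.0222]
[-0.0554 -0.013   0.0002]
```

Call:
{"method": "drive_tool", "body": {
  "plan": [
    [361,2,-46,0,0,0,30],
    [361,2,-46,0,0,0,30],
    [361,2,-46,0,0,0,30],
    [361,2,-46,0,0,0,30],
    [361,2,-46,0,0,0,30],
    [361,2,-46,0,0,0,30],
    [361,2,-46,0,0,0,30],
    [361,2,-46,0,0,0,30],
    [361,2,-46,0,0,0,30],
    [361,2,-46,0,0,0,30]
  ]
}}

```text
time: 22.9
position: [0.5022, -0.1506, 0.0889]
tool_rot: [0.529, -0.471, 0.468, -0.528]
ft_force: [-0.5, 1.1, -3.0]
grip_width: 0.0461
```

Run:
```python
from h import *
target(502.8,-153,18,7)
```

```text
to (502.8, -153, 18, 7) shift [ 2.6 70.9  0.6] turn [ 0.2 -0.3 -0.2]
to (502.8, -153, 18, 187) shift [ 2.6 70.9  0.6] turn [  0.3 179.7   0.3]
now [ 0.5022 -0.1506  0.0889] q6 -0.62 t 22.9 grip 0.0461
```

Call:
{"method": "drive_tool", "body": {
  "plan": [
    [2,30,0,0,0,0,30],
    [2,55,0,0,0,0,30],
    [2,65,0,0,0,0,30],
    [2,69,0,0,0,0,30],
    [2,71,0,0,0,0,30],
    [2,72,0,0,0,0,30],
    [2,72,0,0,0,0,30]
  ]
}}

```text
time: 23.6
position: [0.5045, -0.1539, 0.0189]
tool_rot: [-0.529, 0.469, -0.47, 0.529]
ft_force: [-0.2, 0.7, -3.2]
grip_width: 0.0458
```

Call:
{"method": "drive_tool", "body": {
  "plan": [
    [0,0.5,0,0,0,0,30],
    [0,0.5,0,0,0,0,30],
    [0,0.5,0,0,0,0,62],
    [0,0,0,0,0,0,62],
    [0,0,0,0,0,0,62],
    [0,0,0,0,0,0,62],
    [0,-30,0,0,0,0,62],
    [0,-70,0,0,0,0,62],
    [0,-100,0,0,0,0,62],
    [0,-100,0,0,0,0,62]
  ]
}}

```text
time: 24.6
position: [0.5066, -0.1552, 0.1221]
tool_rot: [-0.528, 0.466, -0.473, 0.529]
ft_force: [0.4, -0.3, -0.5]
grip_width: 0.0621
```

Run:
```python
from h import *
target(429.5,201.5,110,7)
```

```text
to (429.5, 201.5, 110, 7) shift [-363.3   10.   -34.6] turn [-0.4 -0.2  0.3]
to (429.5, 201.5, 110, 187) shift [-363.3   10.   -34.6] turn [ -0.5 179.8  -0.7]
now [ 0.5066 -0.1552  0.1221] q6 -0.63 t 24.6 grip 0.0621
```

Call:
{"method": "drive_tool", "body": {
  "plan": [
    [-361,8,-33,0,0,0,58],
    [-361,8,-33,0,0,0,58],
    [-361,8,-33,0,0,0,58],
    [-361,8,-33,0,0,0,58],
    [-361,8,-33,0,0,0,58],
    [-361,8,-33,0,0,0,58],
    [-361,8,-33,0,0,0,58],
    [-361,8,-33,0,0,0,58],
    [-361,8,-33,0,0,0,58],
    [-361,8,-33,0,0,0,58]
  ]
}}

```text
time: 25.6
position: [0.4288, 0.2, 0.1098]
tool_rot: [0.529, -0.47, 0.47, -0.528]
ft_force: [0.1, -1.3, 0.0]
grip_width: 0.058
```

Run:
```python
from h import *
im=camera('top'); cv2.imwrite('pics/top5.png',im)
b,g,r=[im[...,i].astype(int) for i in range(3)]
print(rect('top',blob(im,g>r+4,(408,236)),.031))
target(429.5,201.5,8.5,7)
camera('wrist')
print([(np.round(m['location']),round(m['conf'],2),at('wrist',m['location'],.004).round(3)) for m in mark_of('wrist','small_stone')[:1]])
```

```text
(array([ 503.9, -153. ]), array([ 42.9, 105.4]), -82.7)
to (429.5, 201.5, 8.5, 7) shift [ -2.  101.4   0.7] turn [ 0.  -0.3  0. ]
to (429.5, 201.5, 8.5, 187) shift [ -2.  101.4   0.7] turn [ -0.  179.7   0. ]
now [0.4291 0.1995 0.1099] q6 0.08 t 25.6 grip 0.0579
[(array([318., 202.]), 0.81, array([0.431, 0.199, 0.004]))]
```

Green is placed at (503.9, -153.0), and its strip centre is about (502.7, -153). Now the grey stone.

Call:
{"method": "drive_tool", "body": {
  "plan": [
    [-2,40,1,0,0,0,58],
    [-2,70,1,0,0,0,58],
    [-2,88,1,0,0,0,58],
    [-2,96,1,0,0,0,58],
    [-2,101,1,0,0,0,58],
    [-2,101,1,0,0,0,58],
    [-2,101,1,0,0,0,58]
  ]
}}

```text
time: 26.45
position: [0.4302, 0.2027, 0.0099]
tool_rot: [-0.528, 0.469, -0.47, 0.529]
ft_force: [-0.0, 0.8, -0.3]
grip_width: 0.0577
```

Call:
{"method": "drive_tool", "body": {
  "plan": [
    [0,0,0,0,0,0,25],
    [0,0,0,0,0,0,25],
    [0,0,0,0,0,0,25],
    [0,0,0,0,0,0,25],
    [0,0,0,0,0,0,25],
    [0,-10,0,0,0,0,25],
    [0,-40,0,0,0,0,25],
    [0,-80,0,0,0,0,25],
    [0,-80,0,0,0,0,25],
    [0,-80,0,0,0,0,25]
  ]
}}

```text
time: 27.45
position: [0.4298, 0.203, 0.0901]
tool_rot: [-0.528, 0.469, -0.47, 0.529]
ft_force: [0.0, 0.4, -0.5]
grip_width: 0.0397
```

```bash
python3 look.py w8
python3 - <<'E'
from h import *
target(413,-163.5,90,7)
E
```

```text
to (413, -163.5, 90, 7) shift [361.8  -0.8 -58.9] turn [ 0.  -0.2  0. ]
to (413, -163.5, 90, 187) shift [361.8  -0.8 -58.9] turn [ -0.  179.8   0. ]
now [0.4289 0.2028 0.0892] q6 0.09 t 27.5 grip 0.04
```

View pics/w8.png

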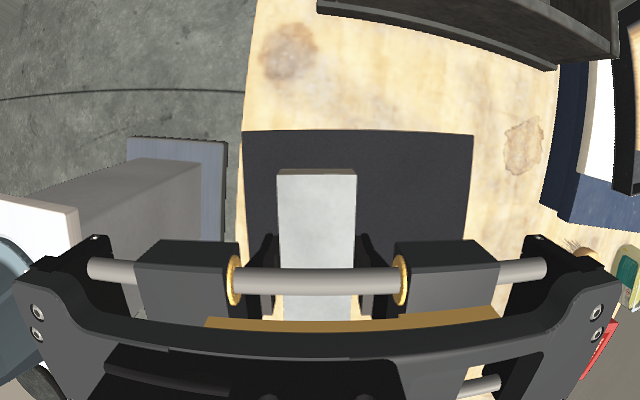

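The grey stone is held level, with its far end at (317,174). Carrying it back.

Call:
{"method": "drive_tool", "body": {
  "plan": [
    [362,-1,-59,0,0,0,25],
    [362,-1,-59,0,0,0,25],
    [362,-1,-59,0,0,0,25],
    [362,-1,-59,0,0,0,25],
    [362,-1,-59,0,0,0,25],
    [362,-1,-59,0,0,0,25],
    [362,-1,-59,0,0,0,25],
    [362,-1,-59,0,0,0,25],
    [362,-1,-59,0,0,0,25],
    [362,-1,-59,0,0,0,25]
  ]
}}

```text
time: 28.5
position: [0.412, -0.1626, 0.089]
tool_rot: [0.528, -0.472, 0.468, -0.528]
ft_force: [0.5, 0.4, -1.7]
grip_width: 0.0398
```

Run:
```python
from h import *; import json
o=json.load(open('pics/w8.json')); M=R.from_quat(o['tool_rot'])
for p in [(277,175),(356,175)]: print(M.inv().apply(at('wrist',p,o['position'][2]+.012,o)-o['position']).round(4))
target(413,-163.5,15.5,7)
```

```text
[-0.0473 -0.012  -0.0197]
[-0.0473 -0.012   0.0196]
to (413, -163.5, 15.5, 7) shift [ 1.2 73.5  1.1] turn [ 0.2 -0.3 -0.2]
to (413, -163.5, 15.5, 187) shift [ 1.2 73.5  1.1] turn [  0.3 179.7   0.3]
now [ 0.412  -0.1626  0.089 ] q6 -0.75 t 28.5 grip 0.0398
```

Call:
{"method": "drive_tool", "body": {
  "plan": [
    [-1,30,0.5,0,0,0,25],
    [-1,55,0.5,0,0,0,25],
    [-1,66,0.5,0,0,0,25],
    [-1,71,0.5,0,0,0,25],
    [-1,73.5,0.5,0,0,0,25],
    [-1,75,0.5,0,0,0,25],
    [-1,75,0.5,0,0,0,25],
    [-1,75,0.5,0,0,0,25]
  ]
}}

```text
time: 29.3
position: [0.4142, -0.1627, 0.0158]
tool_rot: [-0.529, 0.469, -0.47, 0.529]
ft_force: [-0.6, 0.0, -1.1]
grip_width: 0.0399
```

Call:
{"method": "drive_tool", "body": {
  "plan": [
    [0,0,0,0,0,0,56],
    [0,0,0,0,0,0,56],
    [0,0,0,0,0,0,56],
    [0,0,0,0,0,0,56],
    [0,-30,0,0,0,0,56],
    [0,-70,0,0,0,0,56],
    [0,-110,0,0,0,0,56],
    [0,-140,0,0,0,0,56],
    [0,-140,0,0,0,0,56]
  ]
}}

```text
time: 30.2
position: [0.416, -0.1639, 0.1588]
tool_rot: [-0.528, 0.466, -0.473, 0.529]
ft_force: [0.6, -0.3, -0.4]
grip_width: 0.0561
```

Call:
{"method": "drive_tool", "body": {
  "plan": [
    [-300,-20,-30,0,0,0,56],
    [-300,-20,-30,0,0,0,56],
    [-300,-20,-30,0,0,0,56],
    [-300,-20,-30,0,0,0,56],
    [-300,-20,-30,0,0,0,56],
    [-300,-20,-30,0,0,0,56],
    [-300,-20,-30,0,0,0,56],
    [-300,-20,-30,0,0,0,56],
    [-300,-20,-30,0,0,0,56]
  ]
}}

```text
time: 31.1
position: [0.3489, 0.1312, 0.1747]
tool_rot: [0.529, -0.47, 0.47, -0.528]
ft_force: [0.5, -0.3, -0.5]
grip_width: 0.056
```

Run:
```python
from h import *
im=camera('top'); cv2.imwrite('pics/top6.png',im)
cv2.imwrite("pics/crop6.png",cv2.resize(im[180:310,200:450],None,fx=3.2,fy=3.2,interpolation=cv2.INTER_CUBIC))
h=cv2.cvtColor(im,cv2.COLOR_BGR2HSV).astype(int)
b,g,r=[im[...,i].astype(int) for i in range(3)]
print('med',rect('top',blob(im,g>r+4,(408,236)),.031))
print('small',rect('top',blob(im,(h[...,1]<50)&(h[...,2]>70)&(h[...,2]<170),(414,278)),.027))
print('large',rect('top',blob(im,(h[...,1]>110)&(h[...,2]>130)&(h[...,0]<16),(325,240)),.035))
o=get_obs(); print(o['position'],o['time'],o['ft_force'])
```

```text
med (array([ 503.9, -153. ]), array([ 42.9, 105.2]), -83.0)
small (array([ 414.9, -163.9]), array([39.6, 99.5]), -83.0)
large (array([498. ,  33.7]), array([ 58.4, 177.4]), 11.6)
[0.34919296 0.13072726 0.17481413] 31.15 [1.09684991 0.70662227 0.27874221]
```

View pics/crop6.png

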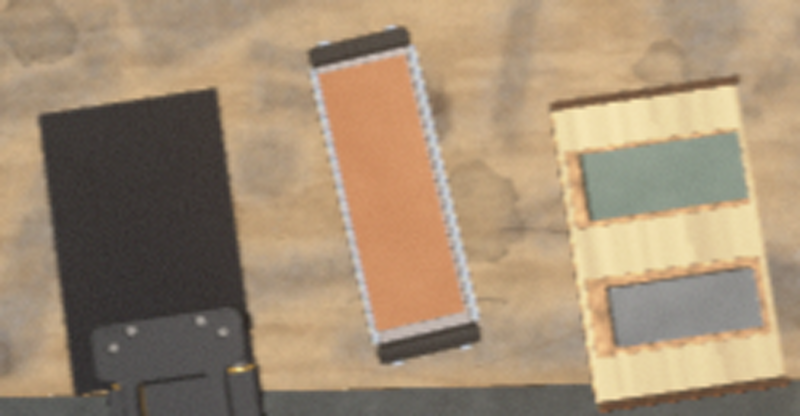

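The final picture shows all three stones in place. Handing in.

```bash
python3 -c "
from rig import *
print(hand_in())"
```

```text
the job is handed in; nothing more can be done
None
```

The job is done and handed in at about 31 s of the 134 s allowed; the hand-in gives no verdict. I set both smaller stones side by side on the mat, seated the large stone in the holder, then put each smaller stone back on the cork strip it started above.

My last checks, all from the top camera:

| Stone | Centre x, y (mm) | Target x, y (mm) | Angle |
|---|---|---|---|
| Large | (498, 34) | holder, about (498, 32) | 11.6° (holder 11.8°) |
| Green (medium) | (504, -153) | far strip, about (503, -153) | crosswise to within about 1° |
| Grey (small) | (415, -164) | near strip, about (413, -164) | crosswise to within about 1° |

- **One small disagreement:** the gaps at the two ends of the large stone suggest it sits about 3 mm off centre lengthwise. The fitted outline says about 1 mm. Both are inside the 11 mm limit.
- **Heights:** I did not measure the stones' final heights. All three look flat in the pictures, and the gripper heights at release fit that.
- **Bystanders:** every move stayed well clear of the bottle, brush and loupe. I did not measure their positions again at the end.
- **Arm:** it was parked clear of everything at hand-in.

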